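# Stamp the mounting card with the square-headed stamp

### The job

Three self-inking stamps stand in place on the white mounting card. With the fingertips gently press down the head of the square-headed stamp, nearly all the way, hold it down for about a second so that it prints, then let it spring back up and draw away. Do not lift, shift or tilt the stamp, and leave the other two stamps, and everything else on the table, alone.

Things in the scene. Friction and masses are not known exactly. Their poses are not given: they have to be found in the camera images.
- square_stamp: A self-inking hand stamp, loose, about 250 g: grey, black and white plastic frame 46 (x) x 58 (y) x 50 mm high, origin at the centre of its underside, z up. It stands upright on the white card, whose top is 8 mm above the table. Above the frame, on a short steel neck, sits a sprung black head 16 mm thick, its flat top 84 mm above the origin when up; THIS one has the square head, 44 x 44 mm.
- square_top (a point): Centre of the flat top of the square head; it goes down with the head (92 mm above the table when up). z up.
- square_head (a joint): How far the square head is pressed down (m): 0 up, 0.014 fully down against a hard stop; it prints from 0.008 on. A spring pushes it back: about 2 N to start moving, 5.5 N at 0.008, 8 N at 0.014.
- round_stamp: A self-inking hand stamp, loose, about 250 g: grey, black and white plastic frame 46 (x) x 58 (y) x 50 mm high, origin at the centre of its underside, z up. It stands upright on the white card, whose top is 8 mm above the table. Above the frame, on a short steel neck, sits a sprung black head 16 mm thick, its flat top 84 mm above the origin when up; this one has the round head, 46 mm across. Not to be used.
- bar_stamp: A self-inking hand stamp, loose, about 250 g: grey, black and white plastic frame 46 (x) x 58 (y) x 50 mm high, origin at the centre of its underside, z up. It stands upright on the white card, whose top is 8 mm above the table. Above the frame, on a short steel neck, sits a sprung black head 16 mm thick, its flat top 84 mm above the origin when up; this one has the long narrow head, 18 (x) x 70 (y) mm. Not to be used.
- round_head (a joint): How far the round head is pressed down (m), 0 up; same spring.
- bar_head (a joint): How far the bar head is pressed down (m), 0 up; same spring.
- board: Fixed flat grey drawing board, 300 (x) x 460 (y) x 6 mm, with a white card 270 x 430 x 2 mm on it; origin at the centre of its underside on the table. The stamps stand in a loose row along its y axis, 100 mm or more apart, in any order.
- eraser: Loose white eraser 22 x 55 x 13 mm on the card. Bystander.
- tape: Loose roll of paper tape, 64 mm across, 20 mm high, on the card. Bystander.
- lino_block: Loose printing block 45 x 75 x 9 mm on the card. Bystander.
- roller: Loose ink roller: black roll 36 mm thick, 90 mm wide, red handle, lying beside the board on its -y side. Bystander.
- ink_tube: Loose black ink tube 54 mm across standing on its white cap, 167 mm high, beside the board on its +y side; easily tipped. Bystander.
- jar: Loose glass jar 60 mm across, 85 mm high, beside the board on its +y side. Bystander.

How it is judged (in metres and radians):
On the way, in this order (a step that is already met when the one before it is completed fails the run):
1. the square head is pressed down at least 8 mm by the fingers and held there for 0.7 s (value of joint square_head above 0.008 m and contact force between the fingers and square_stamp above 1 N), for 0.7 s.
2. the square head has been let up again, the fingers off it (value of joint square_head below 0.002 m and contact force between the fingers and square_stamp below 0.1 N), for 0.2 s.
At the end, for the whole second after the job is handed in: The square head is up again (within 2 mm), its stamp upright (0.1 rad), at rest and within 8 mm of where it stood; the other two stamps up, upright and within 6 mm of their places; every other loose thing within 15 mm of its place, tube and jar upright (value of joint each of square_head, round_head, bar_head below 0.002 m and distance of square_stamp from where it was at the start of the episode below 0.008 m and angle between each of square_stamp, round_stamp, bar_stamp's own z axis and vertical below 0.1 rad and linear speed of square_stamp below 0.02 m/s and distance of each of round_stamp, bar_stamp from where it was at the start of the episode below 0.006 m and distance of each of eraser, tape, lino_block, roller, ink_tube, jar from where it was at the start of the episode below 0.015 m and angle between each of ink_tube, jar's own z axis and vertical below 0.15 rad); the robot touches nothing.
It fails at once if the square stamp is pressed harder than 30 N (contact force between the fingers and square_stamp above 30 N).
It fails at once if the square stamp is lifted, shifted or carried more than 8 mm (distance of square_stamp from where it was at the start of the episode above 0.008 m).
It fails at once if the square stamp is tilted more than 0.15 rad (angle between square_stamp's own z axis and vertical above 0.15 rad).
It fails at once if another stamp is touched (contact force between any of the fingers, the arm and round_stamp above 1 N or contact force between any of the fingers, the arm and bar_stamp above 1 N).
It fails at once if another loose thing is moved more than 15 mm or tipped (not (distance of each of eraser, tape, lino_block, roller, ink_tube, jar from where it was at the start of the episode below 0.015 m and angle between each of ink_tube, jar's own z axis and vertical below 0.15 rad)).
It also fails if it takes over 34 s, if anything falls off the work surface, if the arm or the gripper's body presses on something with over 40 N, if the wrist force passes 120 N, or if a joint passes its speed limit or range.

### The arm

A 6-joint arm with a two-finger parallel gripper is mounted at the origin on the work surface. World frame = base frame: x ahead of the robot, y to its left, z up, the work surface at z = 0. Lengths are in mm, angles in rad, forces in N, time in s.
With the tool pointing down it reaches from about 275 to 1000 mm from the base axis. Payload 8.4 kg.
Tool frame: the origin (TCP) lies midway between the tips of the shut fingers; the grasp point (between the pads) lies 19 mm behind it; y points along the fingers, z is the direction in which the jaws open and shut, and the axes are right-handed (so a half turn about y gives the same grasp; the last joint's range is limited). The gripper opens to 85 mm and grips with 20 to 120 N. Pads are 22 mm wide; open, the fingers measure 114 mm over their backs; the gripper's body (76 mm by 85 mm) begins 54 mm behind the grasp point. The pads swing forward as they close: fully open they stand 13 mm farther back than shut.
Start: joints at [1.139, 0.353, 1.633, -0, 1.155, -0.002], TCP at [260.43, 568.159, 231.281] pointing down, gripper open.
Joint ranges: [-2.63, 2.63], [-0.92, 2.1], [0.06, 2.66], [-1.3, 4.44], [0, 2.69], [-3.02, 3.02]. Speed limits (rad/s): [2.22, 2.22, 2.79, 3.14, 3.14, 3.14].

### API

Orientations are given as [roll, pitch, yaw] about the fixed x, y, z axes, in that order (R = Rz(yaw) Ry(pitch) Rx(roll)).
In Python, from rig import r gives the robot as it stands. The module is installed in compiled form; this text tells all that it offers.
- The arm moves only by the tool apply_moves, never from a script. Its argument "plan" is text: rows parted by semicolons, each of 7 numbers parted by spaces: the shift along the tool's x, y, z in cm, then the turn, a rotation vector about the tool's x, y, z in degrees, then the closure, from 0 (fully open) to 1 (shut). A call has 1 to 20 rows; each row shifts and turns the pose as measured when the row begins, along the tool's axes as they then stand; what a row does not reach is not made up. A row lasts 1/10 s, in which the tool goes at most 50 mm and 8.59 degrees, less where a joint would pass 70% of its speed; a pose out of reach is approached as far as the arm can. A call is refused whole if a number of a shift passes 5 or a number of a turn 8.59, either way. A call with a gripper value outside its range is refused whole. The fingers move at their own pace and stop on an object; "squeeze" is the grip in N (left out, the last holds). Time passes only in rows, so rows that do not move let the fingers close. It gives the time, the measured TCP pose, the force and the opening at its end, in the units of the state.
- r.sense(): the state, without advancing time (a new reading comes with each control period).
- r.grab_frame(name): name is "scene" or "side" or "wrist"; returns the picture (400x640x3 uint8, blue, green, red); there is no depth.
- r.get_calibration(name): a dict with "vertical_fov" (degrees; the focal length in pixels is half the picture's height over the tangent of half this angle, whatever the lens; pixels are square), "cx", "cy" (the principal point, pixels), "R" (3x3) and "t" (3): a world point X has camera coordinates R X + t; the wrist camera has in their place "hand_eye" (4x4, takes a point from camera to tool coordinates, whose origin is the TCP and whose axes are the tool frame's). Camera axes: x right, y down, z forward; pixel columns grow to the right and rows downward; lengths in mm; the calibration is good to about 2 mm. A picture is of the moment at which its call begins: read the wrist's pose just before it. get_calibration takes no time and is no camera call.
- r.sign_off(): hands the job in, once; it reports no verdict.
The state is a dict: "clock": time; "qpos": joint angles; "qvel": joint speeds; "joint_efforts": joint torques, N m; "eef_pos": TCP position; "tcp_rot": TCP orientation; "contact_force": force on the tool from outside, world axes, zero at the start; "wrist_torque": the same for the moment, N m; "opening": opening from 0.0 (shut) to 1.0 (fully open).
Only numpy, scipy, OpenCV 4.12 (cv2) and the standard library are available. Lean on these libraries where they do the work, as an engineer would, in place of code of your own. Each camera call takes 0.05 s, during which the arm holds its last target. There are 200 camera calls.

## Working session

There is one attempt and no reset: what is moved stays moved. The work goes in short steps, Python scripts to look and compute and a tool call to move; the robot and the scene stay as the last step left them, time stands still between calls to the robot, and variables do not carry over. Pictures are saved under pics/ and viewed, about 8 in all and at most 12, crops included, and the job is handed in when it is done.

Besides the shell and the picture viewer there is one more tool, called in YAML: its name, and indented under it one key for each argument. apply_moves: Moves the arm, as the interface text tells. Its arguments: {"type":"object","properties":{"plan":{"type":"string"},"squeeze":{"type":"number"}},"required":["plan"]}

```bash
mkdir -p pics; python3 - <<'E'
from rig import r
import cv2
s=r.sense(); print(s)
for n in("scene","side","wrist"):
    cv2.imwrite(f"pics/{n}0.png",r.grab_frame(n)); print(n,r.get_calibration(n))
E
```

```text
{'clock': 0.0, 'qpos': array([ 1.13859121e+00,  3.53635811e-01,  1.63410074e+00, -4.48035924e-06,
        1.15520839e+00, -2.39275217e-03]), 'qvel': array([-0.00045022, -0.00113085,  0.00124615,  0.0004151 , -0.00102075,
        0.00082015]), 'joint_efforts': array([ 6.37152662e-04, -6.05251265e+01, -3.42071307e+01, -5.09823531e-05,
        9.66080348e-03, -3.88667206e-05]), 'eef_pos': array([260.24280818, 567.73755236, 230.58367556]), 'tcp_rot': array([-1.57214862e+00, -8.60839010e-07, -4.29810552e-01]), 'contact_force': array([-0.7742272 , -0.76217292,  0.4200059 ]), 'wrist_torque': array([ 0.04149622,  0.01475064, -0.05111427]), 'opening': 0.9942170027087817}
scene {'vertical_fov': 51.220617052596985, 'cx': 320.72049440481396, 'cy': 200.2755680188685, 'R': array([[ 0.55989467,  0.82847859,  0.01188236],
       [ 0.6030606 , -0.3976367 , -0.69152221],
       [-0.56818648,  0.39434539, -0.72225746]]), 't': array([-326.57551146, -288.04087245, 1484.40243962])}
side {'vertical_fov': 50.86988933537885, 'cx': 322.3316650461637, 'cy': 204.4179137449243, 'R': array([[ 0.95602364, -0.29264819, -0.01938666],
       [-0.20880095, -0.6327115 , -0.7457066 ],
       [ 0.20596352,  0.71696109, -0.66599236]]), 't': array([-543.60593067,  198.06927251, 1140.60369814])}
wrist {'vertical_fov': 61.26654119266699, 'cx': 316.8668398214794, 'cy': 200.8043323229043, 'hand_eye': array([[ 1.06698701e-03,  9.51899143e-01,  3.06409667e-01,
        -7.91829384e+01],
       [-1.97924582e-04, -3.06409634e-01,  9.51899731e-01,
        -1.43541898e+02],
       [ 9.99999411e-01, -1.07631065e-03, -1.38530858e-04,
        -5.17355557e-01],
       [ 0.00000000e+00,  0.00000000e+00,  0.00000000e+00,
         1.00000000e+00]])}
```

View pics/scene0.png

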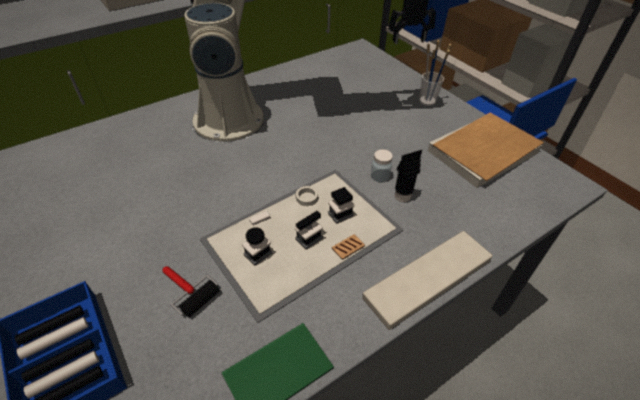

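View pics/side0.png

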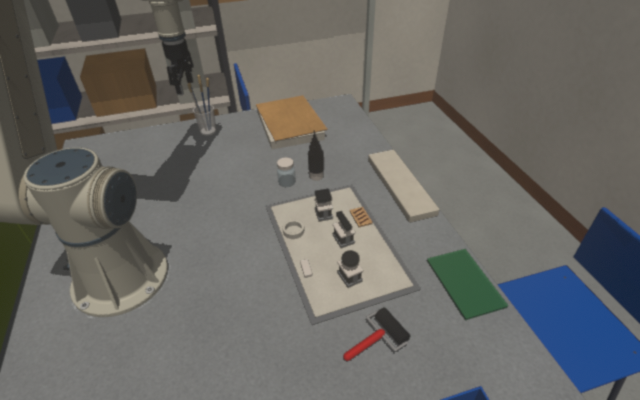

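The square head is near scene (342,196) and side (323,195), at the tube end of the row. I'll triangulate it and crop in.

```bash
cat > h.py <<'E'
import numpy as np, cv2
from rig import r
def ray(n,u,v,s=None):
    c=r.get_calibration(n); f=200/np.tan(np.radians(c["vertical_fov"]/2))
    d=np.array([(u-c["cx"])/f,(v-c["cy"])/f,1.])
    if n=="wrist":
        from scipy.spatial.transform import Rotation as Ro
        Rt=Ro.from_euler("xyz",s["tcp_rot"]).as_matrix(); H=c["hand_eye"]
        return Rt@H[:3,3]+s["eef_pos"], Rt@H[:3,:3]@d
    return -c["R"].T@c["t"], c["R"].T@d
def onz(n,u,v,z,s=None):
    o,d=ray(n,u,v,s); return o+d*(z-o[2])/d[2]
def blobs(im,lo,hi,amin=20):
    n,l,st,ce=cv2.connectedComponentsWithStats(cv2.inRange(im,lo,hi))
    return [(st[i].tolist(),ce[i].round(1).tolist()) for i in range(1,n) if st[i][4]>=amin]
E
python3 - <<'E'
from h import *
out=[]
for n,(x,y) in {"scene":(300,165),"side":(285,165)}.items():
    im=cv2.imread(f"pics/{n}0.png")
    c=im[y:y+80,x:x+100]
    for st,ce in blobs(c,(0,0,0),(45,45,45)): print(n,st[0]+x,st[1]+y,st[2:],ce[0]+x,ce[1]+y)
    out.append(cv2.resize(c,None,fx=4,fy=4,interpolation=cv2.INTER_NEAREST))
cv2.imwrite("pics/c1.png",np.hstack(out))
# check: card corners at z=8 (scene), (side)
for n,p in {"scene":[(336,173),(401,231),(262,315),(203,240)],"side":[(268,205),(350,188),(415,291),(315,317)]}.items():
    for q in p: print(n,onz(n,*q,6).round())
E
```

```text
scene 396 165 [4, 29, 80] 397.9 180.7
scene 332 188 [20, 17, 225] 341.5 196.2
scene 330 208 [23, 13, 147] 342.4 214.4
scene 300 212 [20, 18, 171] 308.9 220.3
scene 300 231 [23, 14, 149] 311.7 238.9
scene [444. 151.   6.]
scene [730. 163.   6.]
scene [ 742. -269.    6.]
scene [ 464. -294.    6.]
side [436. 159.   6.]
side [713. 157.   6.]
side [ 730. -287.    6.]
side [ 463. -283.    6.]
```

View pics/c1.png

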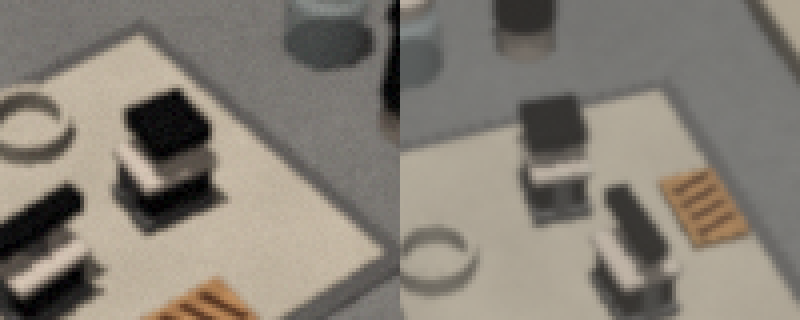

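The crop shows the square head at scene (341.5,196) and side (323,196), with the bar stamp about 100 mm away.

```bash
python3 - <<'E'
from h import *
for n,u,v in(("scene",341.5,196.2),("side",323,196)): print(n,onz(n,u,v,86).round(1))
(a,d),(b,e)=ray("scene",341.5,196.2),ray("side",323,196)
k=np.linalg.lstsq(np.c_[d,-e],b-a,rcond=None)[0]; print(a+d*k[0],b+e*k[1])
print("bar",onz("scene",308.9,220.3,86).round(),"tube top z167",onz("scene",412,155,167).round(), "jar",onz("scene",383,155,85).round())
from scipy.spatial.transform import Rotation as Ro
print(Ro.from_euler("xyz",r.sense()["tcp_rot"]).as_matrix().round(2))
E
```

```text
scene [595.8  56.8  86. ]
side [589.7  56.5  86. ]
[591.64672108  60.14125251  80.57970737] [591.11192394  61.29425879  81.69710082]
bar [619. -61.  86.] tube top z167 [637. 252. 167.] jar [525. 259.  85.]
[[ 0.91 -0.    0.42]
 [-0.42 -0.    0.91]
 [ 0.   -1.   -0.  ]]
```

apply_moves:
  plan: "1.6 0 -1.0 0 0 0 1;2.9 0 -2.0 0 0 0 1;2.9 0 -2.0 0 0 0 1;2.9 0 -2.0 0 0 0 1;2.9 0 -2.0 0 0 0 1;2.9 0 -2.0 0 0 0 1;2.9 0 -2.0 0 0 0 1;2.9 0 -2.0 0 0 0 1;2.9 0 -2.0 0 0 0 1;2.9 0 -2.0 0 0 0 1;2.9 0 -2.0 0 0 0 1;2.9 0 -2.0 0 0 0 1;2.9 0 -2.0 0 0 0 1;2.9 0 -2.0 0 0 0 1;2.9 0 -2.0 0 0 0 1;2.9 0 -2.0 0 0 0 1;1 0 -1 0 0 0 1;0 0 0 0 0 0 1"

```text
clock: 1.95
eef_pos: [553.3, 48.8, 229.4]
tcp_rot: [-1.579, -0.001, -0.43]
contact_force: [-0.3, -0.3, 0.4]
opening: 0.001
```

```bash
python3 - <<'E'
from h import *
s=r.sense(); im=r.grab_frame("wrist"); cv2.imwrite("pics/w1.png",im)
print(s["clock"],s["eef_pos"],s["tcp_rot"],s["opening"],s["contact_force"])
for b in blobs(im,(0,0,0),(50,50,50),200): print(b,onz("wrist",*b[1],92,s).round(1))
E
```

```text
1.95 [553.32950548  48.8181347  229.43548154] [-1.57941848e+00 -6.74507540e-04 -4.30070130e-01] 0.0006558836872932552 [-0.29478448 -0.25638123  0.44793783]
([514, 127, 126, 79, 7597], [581.3, 164.6]) [626.1 257.7  92. ]
([316, 174, 48, 21, 236], [339.0, 183.4]) [556.5  66.4  92. ]
([319, 189, 60, 60, 2339], [348.3, 218.6]) [589.6  61.   92. ]
([227, 227, 61, 41, 556], [264.0, 246.9]) [583.1 -20.1  92. ]
([135, 250, 42, 42, 771], [155.8, 270.2]) [ 562.3 -123.9   92. ]
([57, 250, 524, 150, 36530], [314.2, 351.9]) [709.1 -27.8  92. ]
([86, 289, 52, 46, 1776], [111.6, 311.5]) [ 583.  -188.9   92. ]
([14, 323, 72, 61, 1970], [49.6, 354.2]) [ 599.5 -278.1   92. ]
```

View pics/w1.png

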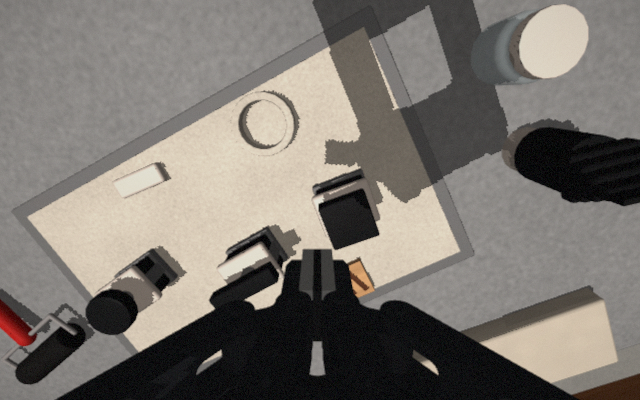

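apply_moves:
  plan: "1.4 0 1.3 0 0 0 1;1.4 0 1.3 0 0 0 1;0 2 0 0 0 0 1;0 3 0 0 0 0 1;0 3 0 0 0 0 1;0 2 0 0 0 0 1;0 1 0 0 0 0 1;0 0 0 0 0 0 1;0 0 0 0 0 0 1"

```text
clock: 2.9
eef_pos: [583.9, 71.2, 117.4]
tcp_rot: [-1.577, 0.002, -0.422]
contact_force: [0.4, -0.4, -0.4]
opening: -0.002
```

```bash
python3 - <<'E'
from h import *
s=r.sense(); print(s["eef_pos"],s["tcp_rot"],s["contact_force"])
ims=[r.grab_frame("wrist")[100:400,140:540]]
for n,(x,y) in {"scene":(300,145),"side":(285,145)}.items():
    ims.append(cv2.resize(r.grab_frame(n)[y:y+75,x:x+100],(400,300)))
cv2.imwrite("pics/c2.png",np.vstack([np.hstack(ims[:2]),np.hstack([ims[2],ims[2]*0])]))
E
```

```text
[583.91248275  71.2216529  117.43795378] [-1.57693257  0.00183569 -0.42217969] [ 0.4138878  -0.39839578 -0.43866751]
```

View pics/c2.png

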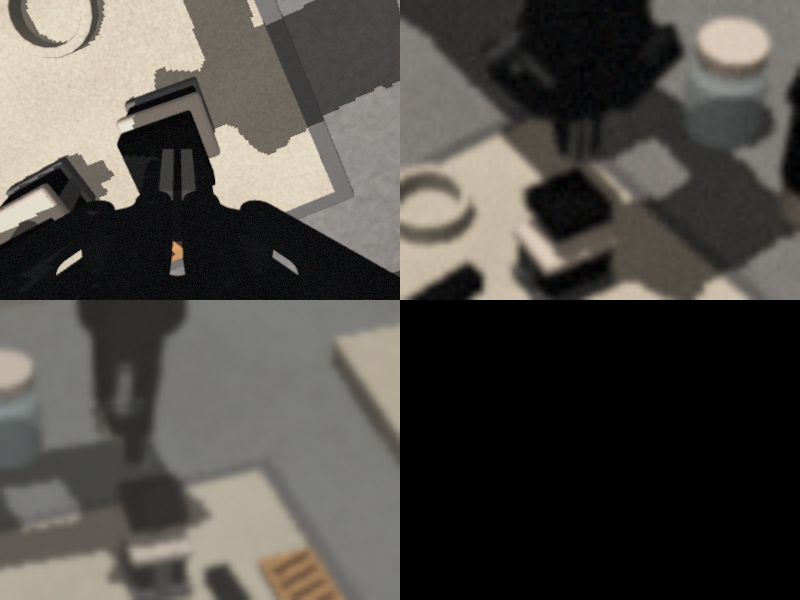

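The tips are about 10 mm off the head's centre, which the picture and the measured pose both show. I'll correct sideways while still clear of the head, then lower.

apply_moves:
  plan: "0.5 0 -0.4 0 0 0 1;0.4 0 -0.3 0 0 0 1;0.1 0 0 0 0 0 1;0 0 0 0 0 0 1;0 0.7 0 0 0 0 1;0 0.7 0 0 0 0 1;0 0 0 0 0 0 1;0 0 0 0 0 0 1"

```text
clock: 3.85
eef_pos: [592.8, 58.8, 104.8]
tcp_rot: [-1.575, -0.002, -0.424]
contact_force: [-0.6, -0.5, 0.5]
opening: -0.0
```

```bash
python3 - <<'E'
from h import *
s=r.sense(); im=r.grab_frame("wrist"); cv2.imwrite("pics/w3.png",im[100:400,140:540])
print(s["eef_pos"],s["contact_force"],s["tcp_rot"])
E
```

```text
[592.7627048   58.80606889 104.79806747] [-0.56438354 -0.47909612  0.45725607] [-1.57452833 -0.00245582 -0.42385246]
```

View pics/w3.png

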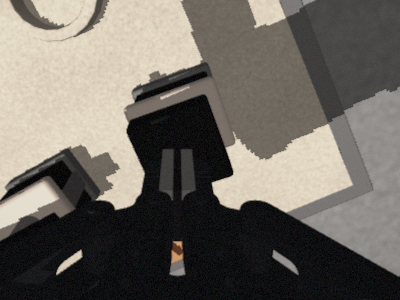

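The fingertips are now centred over the head (tips at about x 177 in the crop, head spanning 127–232).

apply_moves:
  plan: "0 0.5 0 0 0 0 1;0 0.4 0 0 0 0 1;0 0.4 0 0 0 0 1;0 0.2 0 0 0 0 1;0 0.2 0 0 0 0 1;0 0 0 0 0 0 1"

```text
clock: 4.5
eef_pos: [593.1, 59.0, 87.0]
tcp_rot: [-1.574, -0.003, -0.423]
contact_force: [-1.3, 0.1, 4.2]
opening: -0.003
```

apply_moves:
  plan: "0 0.2 0 0 0 0 1;0 0.2 0 0 0 0 1;0 0.2 0 0 0 0 1;0 0 0 0 0 0 1"

```text
clock: 4.9
eef_pos: [593.2, 59.0, 81.6]
tcp_rot: [-1.574, -0.003, -0.423]
contact_force: [-1.1, -0.4, 6.2]
opening: -0.003
```

apply_moves:
  plan: "0 0.15 0 0 0 0 1;0 0 0 0 0 0 1;0 0 0 0 0 0 1;0 0 0 0 0 0 1"

```text
clock: 5.3
eef_pos: [593.2, 59.0, 81.0]
tcp_rot: [-1.574, -0.004, -0.424]
contact_force: [-1.4, -0.3, 6.3]
opening: 0.005
```

```bash
python3 - <<'E'
from h import *
s=r.sense(); print(s["clock"],s["eef_pos"],s["contact_force"])
b=[]
for n,(x,y) in {"scene":(300,145),"side":(285,145)}.items():
    b.append(cv2.resize(r.grab_frame(n)[y:y+75,x:x+100],(400,300)))
cv2.imwrite("pics/c4.png",np.hstack(b))
E
```

```text
5.3 [593.20772303  58.97417302  81.01109742] [-1.43584243 -0.27980775  6.31111046]
```

View pics/c4.png

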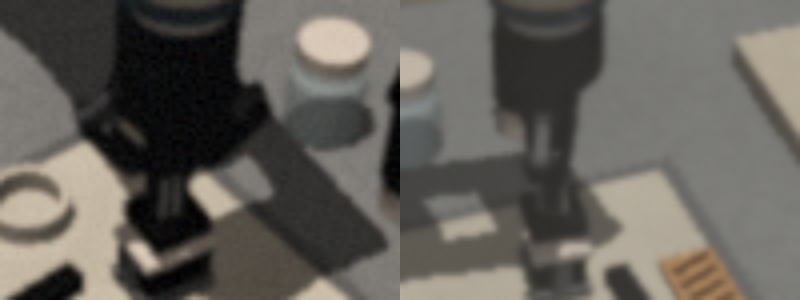

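The head is down close to the frame and the stamp stands upright. I'll go 1 mm deeper for margin and hold for more than 1 s.

apply_moves:
  plan: "0 0.15 0 0 0 0 1;0 0.05 0 0 0 0 1;0 0.02 0 0 0 0 1;0 0 0 0 0 0 1;0 0.02 0 0 0 0 1;0 0 0 0 0 0 1;0 0 0 0 0 0 1;0 0.02 0 0 0 0 1;0 0 0 0 0 0 1;0 0 0 0 0 0 1;0 0 0 0 0 0 1;0 0 0 0 0 0 1"

```text
clock: 6.6
eef_pos: [593.2, 59.0, 81.7]
tcp_rot: [-1.573, -0.005, -0.424]
contact_force: [-1.6, -0.8, 6.1]
opening: 0.0
```

apply_moves:
  plan: "0 0.2 0 0 0 0 1;0 0.1 0 0 0 0 1;0 0.06 0 0 0 0 1;0 0.06 0 0 0 0 1;0 0.06 0 0 0 0 1;0 0.06 0 0 0 0 1"

```text
clock: 7.2
eef_pos: [593.2, 59.0, 78.2]
tcp_rot: [-1.573, -0.005, -0.424]
contact_force: [-2.0, -0.7, 7.8]
opening: 0.001
```

apply_moves:
  plan: "0 0 0 0 0 0 1;0 0 0 0 0 0 1;0 0 0 0 0 0 1;0 0 0 0 0 0 1;0 0 0 0 0 0 1;0 0 0 0 0 0 1;0 0 0 0 0 0 1;0 0 0 0 0 0 1"

```text
clock: 8.0
eef_pos: [593.2, 59.0, 80.8]
tcp_rot: [-1.572, -0.006, -0.424]
contact_force: [-2.0, -0.5, 6.4]
opening: 0.004
```

Held well below 8 mm for over 2 s. I'll release gently and draw up.

apply_moves:
  plan: "0 -0.3 0 0 0 0 1;0 -0.4 0 0 0 0 1;0 -0.5 0 0 0 0 1;0 -1 0 0 0 0 1;0 -2 0 0 0 0 1;0 -3 0 0 0 0 1;0 -4 0 0 0 0 1;0 -3 0 0 0 0 1;0 0 0 0 0 0 1;0 0 0 0 0 0 1"

```text
clock: 9.0
eef_pos: [591.7, 59.5, 229.8]
tcp_rot: [-1.573, -0.005, -0.424]
contact_force: [-0.0, 0.2, -0.3]
opening: 0.001
```

```bash
python3 - <<'E'
from h import *
s=r.sense(); print(s["clock"],s["eef_pos"],s["contact_force"],abs(s["qvel"]).max())
b=[];
for n,(x,y) in {"scene":(300,165),"side":(285,165)}.items():
    a=cv2.imread(f"pics/{n}0.png")[y:y+80,x:x+100]; c=r.grab_frame(n)[y:y+80,x:x+100]
    for q in (a,c): print(n,[k for k in blobs(q,(0,0,0),(45,45,45))])
    b.append(np.vstack([cv2.resize(q,(375,300)) for q in (a,c)]))
cv2.imwrite("pics/c5.png",np.hstack(b))
E
```

```text
9.0 [591.71753778  59.46833481 229.75983001] [-0.04084001  0.24563646 -0.29047437] 0.02817266241084125
scene [([96, 0, 4, 29, 80], [97.9, 15.7]), ([32, 23, 20, 17, 225], [41.5, 31.2]), ([30, 43, 23, 13, 147], [42.4, 49.4]), ([0, 47, 20, 18, 171], [8.9, 55.3]), ([0, 66, 23, 14, 149], [11.7, 73.9])]
scene [([96, 0, 4, 29, 80], [98.0, 15.8]), ([27, 4, 19, 13, 63], [37.3, 9.1]), ([32, 22, 21, 18, 247], [42.0, 30.9]), ([64, 32, 21, 18, 72], [74.5, 40.5]), ([30, 43, 23, 13, 145], [42.5, 49.2]), ([0, 47, 20, 18, 170], [8.9, 55.3]), ([0, 66, 22, 14, 142], [12.0, 73.9])]
side []
side []
```

View pics/c5.png

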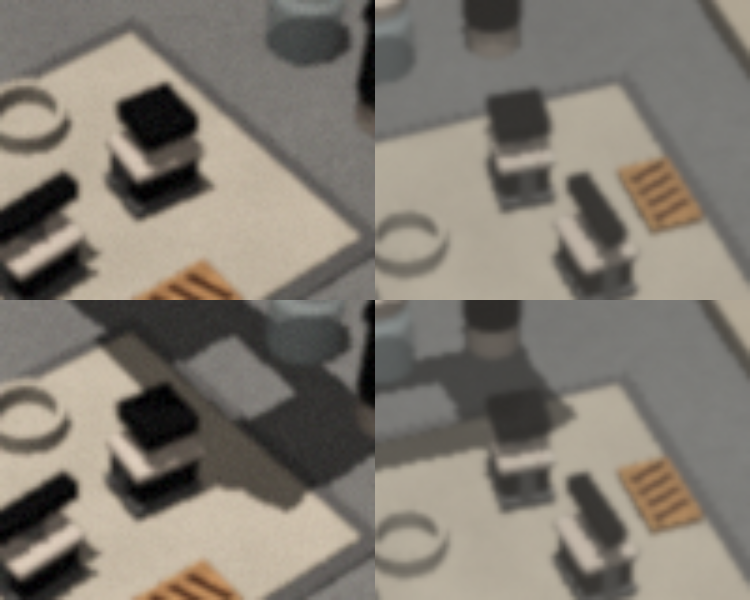

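The before and after crops match: the head is up and the stamp has not moved (frame blob shifted 0.2 px at most). The tips are 138 mm clear of the head.

```bash
python3 -c "
from rig import r
print(r.sign_off())"
```

```text
the job is handed in; nothing more can be done
None
```

I pressed the square-headed stamp with the shut fingertips, held it down, let it spring back, drew away and handed the job in. The sign-off gave no verdict.

- **Finding it:** The head was located from the two fixed cameras at about (591, 60) mm. A close wrist view agreed to within about 2 mm.
- **Press:** The fingertips went to 10–14 mm below the raised head height and stayed there from about 4.9 s to 8.0 s. The highest force read was about 8 N, far below the 30 N limit. I had no direct reading of the head's travel; the depth comes from the fingertip height. The spring force suggested up to about 1.5 mm less, still past the 8 mm print depth.
- **During the hold:** The arm crept up slightly when given no motion, from 78.2 mm to 80.8 mm over the last 0.8 s. I had pressed deeper beforehand to allow for that.
- **Last checks:** Before and after pictures show the head up again. The square stamp and its nearest neighbours, including the bar stamp, have not visibly moved. The fingertips ended 138 mm above the head with the wrist force near zero. The round stamp, eraser and roller were not in the final crops, but the arm never went near them.

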